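# Hold a cuvette in the photometer's light path

## Task

Move the smoked-glass filter plate from the photometer's light path down into the slot of the parking stand, holding it by its two upright edges, never its faces, and letting go only once it is down in the slot. Then take the cuvette from its rack by its frosted long sides only (not its clear end windows or stopper) and hold it upright and still in the light path, half-way between the lenses, centred on them, windows facing them, touching nothing else; finish while still holding it there. Leave the bottle where it stands.

Things in the scene. Friction and masses are not known exactly. Their poses are not given: they have to be found in the camera images.
- photometer: Fixed open photometer: aluminium base 74 x 212 mm, grey finned lamp housing at +y, white detector housing at -y (64 mm wide, tops 119 mm up), 100 mm apart, 84 mm between their black lens snouts (21 mm across). Between them a black foot 68 x 26 mm, top 45 mm up, holds the filter in a slot 55 x 7.5 mm (long along x, floor 30 mm up). Origin: centre of the underside, z up.
- light_path (a point): Middle of the light path, half-way between the two lens snouts, 80 mm above the bench (35 mm above the slotted foot); y runs along the light path, x level across it, z up.
- filter_mid (a point): Centre of the filter: an upright smoked-glass plate 50 mm wide (x), 5 mm thick (y), 75 mm high (z), 47 g. The grip is on the two upright edges, 50 mm apart along x. Standing in the foot its top is 105 mm above the bench; parked in the stand it is 92 mm.
- filter: The filter's ground-glass edges (3 mm strips along both sides and the bottom), where fingers may touch. Origin: centre of the underside, axes as filter_mid.
- filter_faces: The filter's polished glass, all of both faces within the 3 mm edge strips; it must not be touched by the fingers. Part of the filter; origin and axes as filter.
- filter_stand: Parking stand, fixed: aluminium block 72 x 42 mm, 35 mm high, on a flange 86 x 56 mm, with one slot for the filter. Origin: centre of the underside; x along the slot.
- stand_slot (a point): Centre of the slot's mouth in the top of the stand, 35 mm above the bench. The slot is 55 mm long (x) by 7.5 mm wide (y), with a 3 mm bevel round the mouth, and 18 mm deep: the filter's centre ends 19.5 mm above this point.
- cuvette_rack: White block, fixed, 104 x 44 mm, 34 mm high, with three wells in a row along x, 32 mm apart and 12 mm deep (14 x 24 mm); the cuvette stands in the middle well. Origin: centre of the underside.
- cuvette_mid (a point): Centre of the cuvette's glass: an upright cell 12.5 mm across (x) by 22.5 mm long (y) by 45 mm high (z), plus a white stopper to 50 mm, 22 g. The frosted long sides face +-x (grip here, 12.5 mm wide), the clear end windows face +-y. In the rack this point is 44.5 mm above the bench and the glass stands 33 mm out of the rack.
- cuvette: The cuvette's frosted glass. Origin: centre of its underside, 22.5 mm below cuvette_mid; same axes.
- cuvette_windows: The cuvette's two clear end windows (facing +-y); not to be touched by the fingers. Part of the cuvette; origin and axes as cuvette.
- cuvette_stopper: The cuvette's white stopper, 10 x 20.5 mm, on top; not to be touched by the fingers. Part of the cuvette; origin and axes as cuvette.
- buffer_bottle: Bystander: white bottle, blue cap, 48 mm across, 104 mm high, standing loose behind the photometer. Origin: centre of its underside.
Not all that is in view belongs to the job. Of the things like the cuvette, leave any that is purple; of the rest the larger one is meant.

How it is judged:
On the way, in this order (a step that is already met when the one before it is completed fails the run):
1. the filter stands upright in the slot of the parking stand, released (horizontal distance between filter_mid and stand_slot below 0.008 m and z of filter_mid in the frame of stand_slot between 0.012 and 0.026 m and angle between filter_faces's own z axis and vertical below 0.25 rad and contact force between the fingers and filter_faces below 0.1 N and contact force between the fingers and filter below 0.1 N), for 0.2 s.
2. the cuvette is lifted clear of the rack in the fingers (contact force between the fingers and cuvette above 1 N and height (world z) of cuvette_mid above 0.062 m and contact force between cuvette and cuvette_rack below 0.05 N), for 0.2 s.
At the end, for the whole second after the job is handed in: Filter released in the stand's slot (8 mm in plan, seated to 7 mm, lean under 0.25 rad). Cuvette held by the fingers, still, off the photometer, centre within 5 mm sideways, 10 mm in height and 20 mm lengthwise of the light path's middle; upright and in line within 0.14 rad (all of step 1 and contact force between the fingers and cuvette above 1 N and x of cuvette_mid in the frame of light_path between -0.005 and 0.005 m and y of cuvette_mid in the frame of light_path between -0.02 and 0.02 m and z of cuvette_mid in the frame of light_path between -0.01 and 0.01 m and angle between the y axis of cuvette_mid and the y axis of light_path, either way round below 0.14 rad and angle between cuvette_mid's own z axis and vertical below 0.14 rad and contact force between cuvette and photometer below 0.05 N and linear speed of cuvette below 0.02 m/s); the arm keeps its last pose, push and grip.
It fails at once if the fingers touch the faces of the filter (contact force between the fingers and filter_faces above 0.5 N).
It fails at once if the fingers touch the clear windows of the cuvette (contact force between the fingers and cuvette_windows above 0.5 N).
It fails at once if the fingers touch the stopper of the cuvette (contact force between the fingers and cuvette_stopper above 0.5 N).
It fails at once if the filter is let go before it is down in the slot (horizontal distance between filter_mid and light_path above 0.03 m and contact force between the fingers and filter below 0.01 N and z of filter_mid in the frame of stand_slot above 0.031 m).
It fails at once if the bottle is moved by more than 30 mm (distance of buffer_bottle from where it was at the start of the episode above 0.03 m).
It also fails if it takes over 54 s, if anything falls off the work surface, if the arm or the gripper's body presses on something with over 40 N, if the wrist force passes 120 N, or if a joint passes its speed limit or range.

## Robot

A 6-joint arm with a two-finger parallel gripper is mounted at the origin on the work surface; the furniture and walls round the work are solid. World frame = base frame: x ahead of the robot, y to its left, z up, the work surface at z = 0. Lengths are in m, angles in rad, forces in N, time in s.
With the tool pointing down it reaches from about 0.25 to 0.725 m from the base axis. Payload 4 kg.
Tool frame: the origin (TCP) lies at the very end of the fingers, on their centre line; the grasp point (between the pads) lies 19 mm behind it; z points along the fingers, y is the direction in which the jaws open and shut (so a half turn about z gives the same grasp; the last joint's range is limited). The gripper opens to 85 mm and grips with 20 to 120 N. Pads are 22 mm wide; open, the fingers measure 114 mm over their backs; the gripper's body (76 mm by 85 mm) begins 54 mm behind the grasp point. The pads swing forward as they close: fully open they stand 13 mm farther back than shut.
Start: joints at [1.217, 0.241, 0.005, 1.335, 0, 1.571], TCP at [0.173, 0.469, 0.231] pointing down, gripper open.
Joint ranges: [-2.72, 2.72], [-1.05, 1.87], [-1.09, 1.28], [-1.99, 2.15], [-1.42, 1.44], [-3.14, 3.14]. Speed limits (rad/s): [2.79, 2.79, 3.14, 3.14, 3.14, 3.14].

## Interface

Orientations are given as a unit quaternion [x, y, z, w].
In Python, from workcell import bot, camera gives the robot as it stands. The module is installed in compiled form; this text tells all that it offers.
- The arm moves only by the tool send_rows, never from a script. Its argument "deltas" is a list of rows, each an object with "grip": the opening, from 0 (shut) to 1 (fully open); "translation": the shift along the tool's x, y, z in m, a list of three; "twist": the turn, a rotation vector about the tool's x, y, z in degrees, a list of three. A call has 1 to 5 rows; each row is the pose to reach, as a shift and turn from the pose measured when the call began, along the tool's axes at that moment; what a row does not reach only later rows make up. A row lasts 1/8 s, in which the tool goes at most 62.5 mm and 10.7 degrees, less where a joint would pass 70% of its speed; a pose out of reach is approached as far as the arm can. A call with a gripper value outside its range is refused whole. The fingers move at their own pace and stop on an object; the grip force is fixed at half the most. Time passes only in rows, so rows that repeat a pose let the fingers close. It gives the time, the measured TCP pose, the force and the opening at its end, in the units of the state.
- bot.get_obs(): the state, without advancing time (a new reading comes with each control period).
- camera(name): name is "scene" or "top"; returns a dict with "color" (400x640x3 uint8, blue, green, red), "intrinsics" (3x3 intrinsics, pixels), "k1" (the pictures are not rectified: a ray, as slopes to the right and down, at radius r is drawn at 1 + k1 r^2 times it, then the intrinsics apply), "xyz" and "rotation" of the camera in the world. Camera axes: x right, y down, z forward; pixel columns grow to the right and rows downward; lengths in m; the calibration is good to about 2 mm. A picture is of the moment at which its call begins. There is no depth.
- bot.job_done(): hands the job in, once; it reports no verdict.
The state is a dict: "clock": time; "joint_pos": joint angles; "joint_vel": joint speeds; "tau": joint torques, N m; "eef_pos": TCP position; "tool_rot": TCP orientation; "ft_force": force on the tool from outside, world axes, zero at the start; "ft_torque": the same for the moment, N m; "grip_width": finger opening in m.
Only numpy, scipy, OpenCV 4.12 (cv2) and the standard library are available. Lean on these libraries where they do the work, as an engineer would, in place of code of your own. Each camera call takes 0.05 s, during which the arm holds its last target.

## Working session

There is one attempt and no reset: what is moved stays moved. The work goes in short steps, Python scripts to look and compute and a tool call to move; the robot and the scene stay as the last step left them, time stands still between calls to the robot, and variables do not carry over. Pictures are saved under pics/ and viewed, and the job is handed in when it is done.

Besides the shell and the picture viewer there is one more tool, called after ">>>" as name(argument=value, ...) on one line, values as JSON. send_rows: Moves the arm, as the interface text tells. Its arguments: {"type":"object","properties":{"deltas":{"type":"array","items":{"type":"object","properties":{"grip":{"type":"number"},"translation":{"type":"array","items":{"type":"number"}},"twist":{"type":"array","items":{"type":"number"}}}}}},"required":["deltas"]}

```bash
mkdir -p pics; cat > h.py <<'E'
import numpy as np, cv2
from workcell import bot, camera
E
python3 - <<'E'
from h import *
print(bot.get_obs())
for n in ("scene","top"):
    c=camera(n); cv2.imwrite(f"pics/{n}0.png",c["color"]); print(n,c["intrinsics"],c["k1"],c["xyz"],c["rotation"])
    np.savez(f"{n}0.npz",**c)
E
```

```text
{'clock': 0.0, 'joint_pos': array([1.21702716e+00, 2.41419528e-01, 3.70352039e-03, 1.33516780e+00,
       2.58210634e-05, 1.57079850e+00]), 'joint_vel': array([ 0.00071912, -0.00122094, -0.00044339, -0.0010092 ,  0.0008241 ,
       -0.0013529 ]), 'tau': array([-6.67763088e-04, -3.72317970e+01,  2.52406883e+01,  1.70331012e-02,
       -1.26569739e-04, -9.48251653e-06]), 'eef_pos': array([0.17299254, 0.4684489 , 0.23040176]), 'tool_rot': array([ 1.75964617e-01,  9.84395939e-01, -1.02518454e-03, -1.96368583e-04]), 'ft_force': array([ 0.25861198, -0.33421627,  0.03751062]), 'ft_torque': array([-0.00352818,  0.03653845,  0.02702307]), 'grip_width': 0.08544688137885392}
scene [[408.72956025   0.         316.1029752 ]
 [  0.         408.72956025 190.91085971]
 [  0.           0.           1.        ]] 0.02162127390154554 [-0.02925251  0.55200506  0.44623142] [-0.3171336   0.7801464  -0.49725291  0.20865623]
top [[367.05796252   0.         317.7682809 ]
 [  0.         367.05796252 198.79812886]
 [  0.           0.           1.        ]] -0.02683774353181132 [ 0.44479195 -0.0210973   1.06751083] [-0.69856735  0.71361065 -0.03911303  0.03512374]
```

View pics/scene0.png

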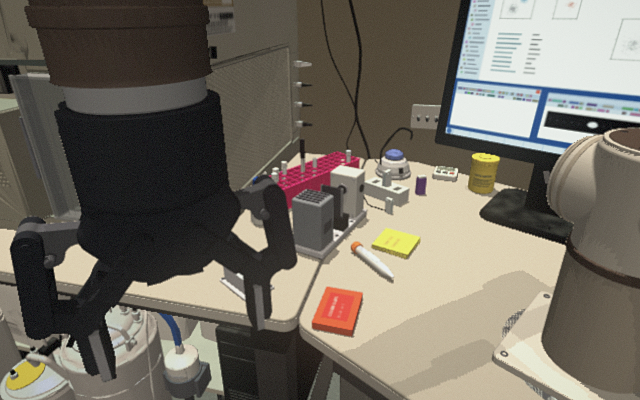

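View pics/top0.png

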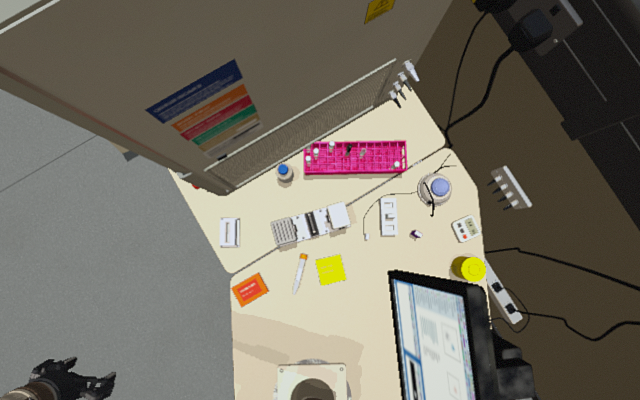

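The top view shows the photometer at ~(310,224), the stand at ~(230,232), the rack at ~(388,215), the bottle at (285,172), a purple decoy at (416,234) and the robot base at (315,390). I'll enlarge these areas.

```bash
python3 - <<'E'
from h import *
t=cv2.imread("pics/top0.png"); s=cv2.imread("pics/scene0.png")
cv2.imwrite("pics/tz.png",cv2.resize(t[180:260,210:430][:, :],None,fx=3.6,fy=3.6,interpolation=cv2.INTER_CUBIC))
cv2.imwrite("pics/sz.png",cv2.resize(s[130:310,210:440],None,fx=3.3,fy=3.3,interpolation=cv2.INTER_CUBIC))
E
```

```text
(no output)
```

View pics/tz.png

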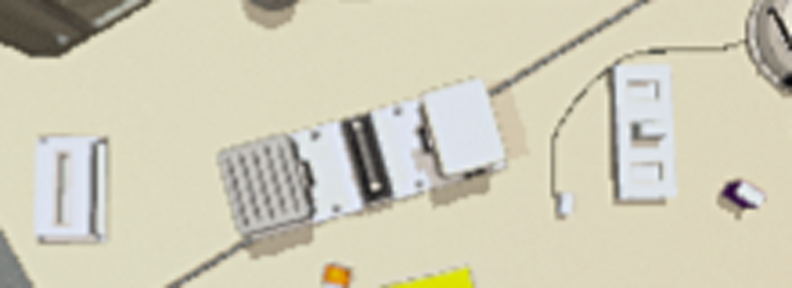

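View pics/sz.png

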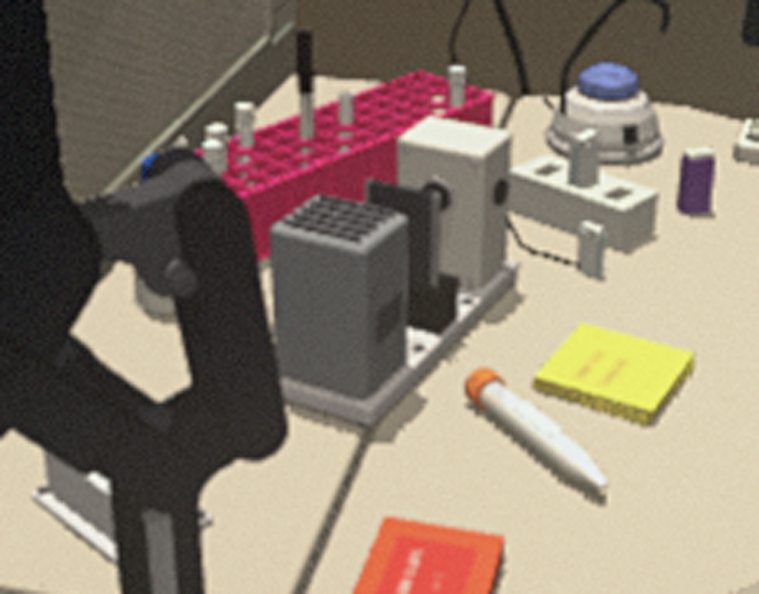

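```bash
cat >> h.py <<'E'
from scipy.spatial.transform import Rotation as R
def load(n): return dict(np.load(n+".npz"))
def ray(c,px):
    px=np.array(px,float).reshape(-1,1,2)
    u=cv2.undistortPoints(px,c["intrinsics"],np.array([float(c["k1"]),0,0,0,0])).reshape(-1,2)
    d=np.c_[u,np.ones(len(u))]
    return R.from_quat(c["rotation"]).apply(d)
def plane(c,px,z):
    d=ray(c,px); return c["xyz"]+d*((z-c["xyz"][2])/d[:,2])[:,None]
def proj(c,P):
    P=np.array(P,float).reshape(-1,3); r=R.from_quat(c["rotation"]).inv()
    q=r.apply(P-c["xyz"])
    return cv2.projectPoints(q,np.zeros(3),np.zeros(3),c["intrinsics"],np.array([float(c["k1"]),0,0,0,0]))[0].reshape(-1,2)
def tri(c1,p1,c2,p2):
    d1=ray(c1,p1)[0];d2=ray(c2,p2)[0]
    A=np.c_[d1,-d2]; s=np.linalg.lstsq(A,c2["xyz"]-c1["xyz"],rcond=None)[0]
    a=c1["xyz"]+s[0]*d1;b=c2["xyz"]+s[1]*d2
    return (a+b)/2,np.linalg.norm(a-b)
E
python3 - <<'E'
from h import *
t=cv2.imread("pics/top0.png")
def crop(n,x0,x1,y0,y1,f):
    z=cv2.resize(t[y0:y1,x0:x1],None,fx=f,fy=f,interpolation=cv2.INTER_NEAREST)
    for x in range(x0,x1,5):
        cv2.line(z,((x-x0)*f,0),((x-x0)*f,4 if x%10 else 12),(0,0,255),1)
        if x%10==0: cv2.putText(z,str(x),((x-x0)*f+1,22),0,.35,(0,0,255),1)
    for y in range(y0,y1,5):
        cv2.line(z,(0,(y-y0)*f),(4 if y%10 else 12,(y-y0)*f),(0,0,255),1)
        if y%10==0: cv2.putText(z,str(y),(13,(y-y0)*f+4),0,.35,(0,0,255),1)
    cv2.imwrite("pics/"+n+".png",z)
crop("c_ph",266,356,196,256,8)
crop("c_st",212,250,208,258,11)
crop("c_rk",370,430,190,245,10)
E
```

```text
(no output)
```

View pics/c_ph.png

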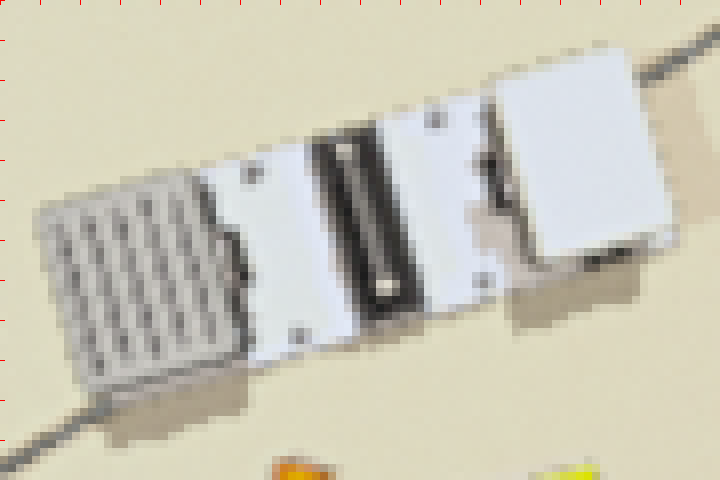

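View pics/c_st.png

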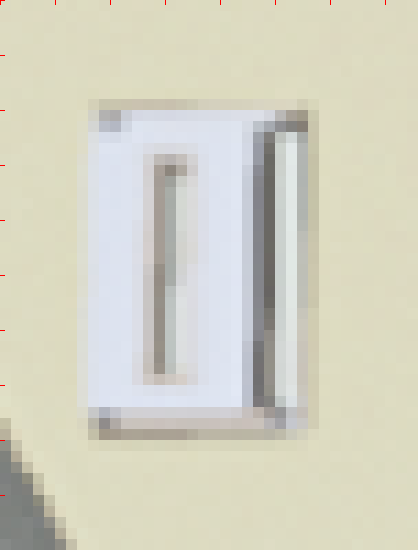

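View pics/c_rk.png

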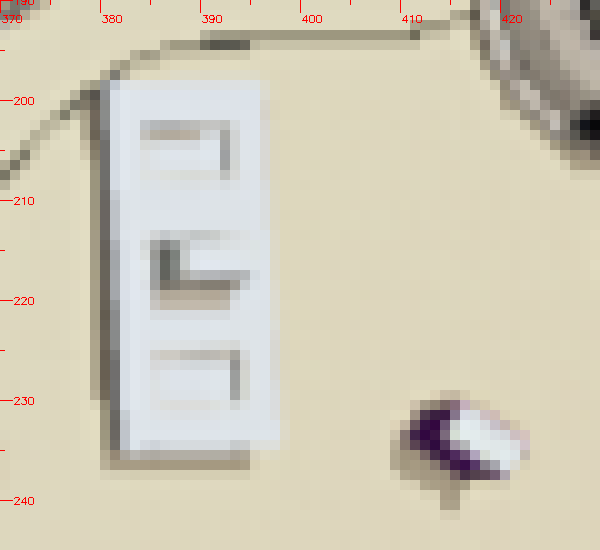

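```bash
python3 - <<'E'
from h import *
c=load("top0")
def P(L,x0,y0,f,z):
    px=np.array(L,float)/f+[x0,y0]-.5
    return plane(c,px,z)
def show(n,L,x0,y0,f,z):
    w=P(L,x0,y0,f,z)
    e=np.roll(w,-1,0)-w
    print(n,w[:,:2].round(4).tolist(),"ctr",w.mean(0).round(4),"edges",np.linalg.norm(e,axis=1).round(4),"ang",np.degrees(np.arctan2(e[:,1],e[:,0])).round(1))
show("det",[(494,82),(620,46),(678,232),(546,264)],266,196,8,.119)
show("lamp",[(38,208),(192,172),(246,352),(90,392)],266,196,8,.119)
show("foot",[(310,138),(380,123),(426,308),(358,325)],266,196,8,.045)
show("filt",[(343,143),(385,296)],266,196,8,.105)
show("stand",[(89,110),(264,110),(250,408),(89,408)],212,208,11,.035)
show("slot",[(165,165),(170,374)],212,208,11,.035)
show("flange",[(78,100),(318,100),(318,438),(90,438)],212,208,11,.004)
show("rack",[(108,80),(262,80),(278,445),(122,455)],370,190,10,.034)
show("cuv stopper",[(188,234),(250,234),(250,270),(188,270)],370,190,10,.072)
E
```

```text
det [[0.5261, -0.0517], [0.5369, -0.0929], [0.4763, -0.1099], [0.4669, -0.0671]] ctr [ 0.5015 -0.0804  0.119 ] edges [0.0426 0.063  0.0439 0.0611] ang [ -75.2 -164.4  102.3   14.5]
lamp [[0.4884, 0.0964], [0.499, 0.0465], [0.4408, 0.03], [0.4291, 0.0802]] ctr [0.4643 0.0633 0.119 ] edges [0.051  0.0605 0.0516 0.0615] ang [ -78.  -164.1  103.1   15.2]
foot [[0.5142, 0.0105], [0.5189, -0.014], [0.4543, -0.0286], [0.4489, -0.005]] ctr [ 0.4841 -0.0093  0.045 ] edges [0.025  0.0662 0.0243 0.0671] ang [ -79.1 -167.2  102.8   13.3]
filt [[0.5082, -0.0021], [0.4579, -0.0149]] ctr [ 0.4831 -0.0085  0.105 ] edges [0.0519 0.0519] ang [-165.8   14.2]
stand [[0.5065, 0.2494], [0.5055, 0.2045], [0.4299, 0.208], [0.4307, 0.249]] ctr [0.4681 0.2277 0.035 ] edges [0.0449 0.0757 0.041  0.0758] ang [-91.2 177.4  88.9   0.3]
slot [[0.492, 0.2299], [0.4389, 0.2284]] ctr [0.4654 0.2291 0.035 ] edges [0.0531 0.0531] ang [-178.4    1.6]
flange [[0.511, 0.2605], [0.5097, 0.1971], [0.4213, 0.1971], [0.4225, 0.2568]] ctr [0.4661 0.2279 0.004 ] edges [0.0634 0.0884 0.0597 0.0886] ang [-91.2 180.   88.9   2.3]
rack [[0.5536, -0.2055], [0.5527, -0.2494], [0.4495, -0.2494], [0.4477, -0.2054]] ctr [ 0.5009 -0.2274  0.034 ] edges [0.0438 0.1032 0.0441 0.1059] ang [-9.12e+01 -1.80e+02  9.23e+01 -1.00e-01]
cuv stopper [[0.5071, -0.2189], [0.5067, -0.2358], [0.4969, -0.2354], [0.4973, -0.2185]] ctr [ 0.502  -0.2272  0.072 ] edges [0.0169 0.0098 0.0169 0.0098] ang [-91.2 177.5  88.8  -2.4]
```

```bash
cat >> h.py <<'E'
def go(x,y,z,yaw):
    "delta to a tool-down pose, tool y axis at yaw deg (mod 180 nearest)"
    o=bot.get_obs(); r=R.from_quat(o["tool_rot"])
    cur=r.as_matrix()[:,1]; ca=np.degrees(np.arctan2(cur[1],cur[0]))
    a=np.radians(yaw); ty=np.array([np.cos(a),np.sin(a),0]); tz=np.array([0,0,-1.]); tx=np.cross(ty,tz)
    T=R.from_matrix(np.c_[tx,ty,tz])
    print("t",round(float(o["clock"]),2),"at",o["eef_pos"].round(4),"yaw",round(float(ca),2),"w",o["grip_width"].round(4),"F",o["ft_force"].round(1))
    print("translation",r.inv().apply(np.array([x,y,z])-o["eef_pos"]).round(4).tolist(),"twist",np.degrees((r.inv()*T).as_rotvec()).round(2).tolist(), "j",o["joint_pos"].round(2))
E
python3 -c "
from h import *
go(.4835,-.009,.18,14.4)"
```

```text
Traceback (most recent call last):
  File "h.py", line 27, in go
    print("t",round(float(o["clock"]),2),"at",o["eef_pos"].round(4),"yaw",round(float(ca),2),"w",o["grip_width"].round(4),"F",o["ft_force"].round(1))
                                                                                                 ^^^^^^^^^^^^^^^^^^^^^
AttributeError: 'float' object has no attribute 'round'
```

```bash
sed -i 's/o\["grip_width"\].round(4)/round(float(o["grip_width"]),4)/' h.py
python3 -c "
from h import *
go(.4835,-.009,.19,14.4)"
```

```text
t 0.1 at [0.173  0.4685 0.2305] yaw 69.73 w 0.0856 F [-0.2  0.6 -0.3]
translation [-0.4567, -0.3403, 0.0411] twist [-0.1, 0.05, 55.33] j [1.22 0.24 0.   1.34 0.   1.57]
```

>>> send_rows(deltas=[{"grip": 1,"translation": [-0.03,-0.022,0],"twist": [0,0,3.5]},{"grip": 1,"translation": [-0.075,-0.055,0],"twist": [0,0,9]},{"grip": 1,"translation": [-0.12,-0.09,0],"twist": [0,0,14.5]},{"grip": 1,"translation": [-0.165,-0.123,0],"twist": [0,0,20]},{"grip": 1,"translation": [-0.21,-0.156,0],"twist": [0,0,25.5]}])

```text
clock: 0.72
eef_pos: [0.3165, 0.2477, 0.2305]
tool_rot: [0.39, 0.921, -0.001, 0.0]
ft_force: [1.0, 0.1, 0.2]
grip_width: 0.0858
```

```bash
python3 -c "
from h import *
go(.4835,-.009,.19,14.4)"
```

```text
t 0.72 at [0.3165 0.2477 0.2305] yaw 44.08 w 0.0858 F [1.  0.1 0.2]
translation [-0.3006, -0.0585, 0.0409] twist [-0.1, 0.08, 29.68] j [ 0.67  0.05 -0.23  1.3  -0.    1.47]
```

>>> send_rows(deltas=[{"grip": 1,"translation": [-0.055,-0.011,0],"twist": [0,0,6]},{"grip": 1,"translation": [-0.11,-0.021,0],"twist": [0,0,12]},{"grip": 1,"translation": [-0.165,-0.032,0],"twist": [0,0,18]},{"grip": 1,"translation": [-0.22,-0.043,0],"twist": [0,0,23]},{"grip": 1,"translation": [-0.27,-0.052,0.01],"twist": [0,0,27.5]}])

```text
clock: 1.35
eef_pos: [0.4681, 0.0157, 0.2212]
tool_rot: [0.599, 0.801, -0.001, 0.001]
ft_force: [-0.0, 1.8, -0.9]
grip_width: 0.0855
```

```bash
python3 -c "
from h import *
go(.4835,-.009,.19,14.4)"
```

```text
t 1.35 at [0.4681 0.0157 0.2212] yaw 16.38 w 0.0855 F [-0.   1.8 -0.9]
translation [-0.028, 0.0078, 0.0312] twist [0.01, 0.11, 1.98] j [ 0.03  0.18 -0.1   1.29 -0.    1.32]
```

>>> send_rows(deltas=[{"grip": 1,"translation": [-0.028,0.008,0.031],"twist": [0,0,2]},{"grip": 1,"translation": [-0.028,0.008,0.031],"twist": [0,0,2]}])

```text
clock: 1.6
eef_pos: [0.4823, -0.0107, 0.1873]
tool_rot: [0.614, 0.789, -0.002, -0.002]
ft_force: [-0.4, -0.3, -0.9]
grip_width: 0.0856
```

```bash
python3 -c "
from h import *
go(.4835,-.009,.19,14.4)
c=camera('scene'); np.savez('scene1.npz',**c); cv2.imwrite('pics/s1.png',c['color']); cv2.imwrite('pics/s1z.png',cv2.resize(c['color'][100:340,190:450],None,fx=2.5,fy=2.5,interpolation=cv2.INTER_CUBIC))
c=camera('top'); np.savez('top1.npz',**c); cv2.imwrite('pics/t1.png',c['color'])
"
```

```text
t 1.6 at [ 0.4823 -0.0107  0.1873] yaw 14.17 w 0.0856 F [-0.4 -0.3 -0.9]
translation [0.0013, 0.0015, -0.0027] twist [-0.33, 0.02, -0.23] j [-0.02  0.23 -0.12  1.22 -0.    1.3 ]
```

View pics/s1z.png

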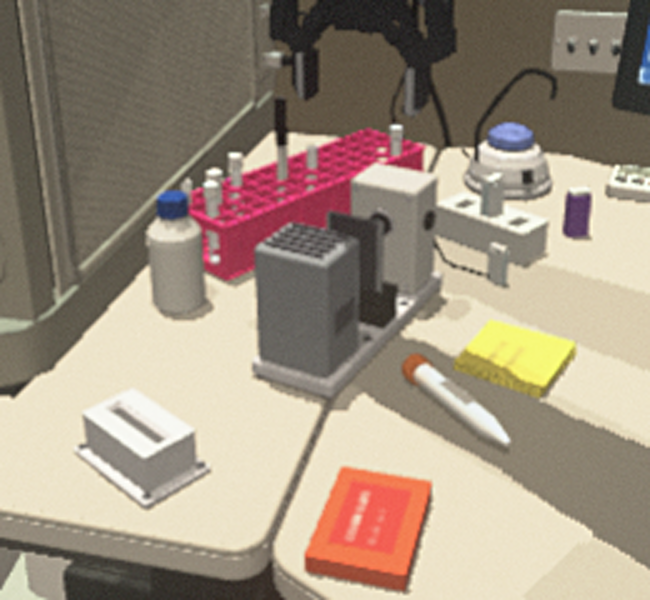

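View pics/t1.png

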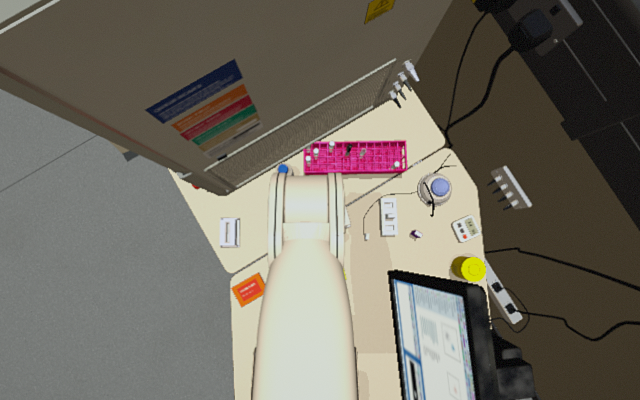

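The scene view now shows the filter at about (338,200), the stand at about (245,275) and the cuvette at about (387,180), none of them occluded. The gripper hangs above the photometer. I'll zoom in for a cross-check against the top view.

```bash
cat >> h.py <<'E'
def crop(img,n,x0,x1,y0,y1,f):
    z=cv2.resize(img[y0:y1,x0:x1],None,fx=f,fy=f,interpolation=cv2.INTER_NEAREST)
    for x in range(x0,x1):
        if x%10==0:
            cv2.line(z,((x-x0)*f,0),((x-x0)*f,12),(0,0,255),1); cv2.putText(z,str(x),((x-x0)*f+1,22),0,.35,(0,0,255),1)
    for y in range(y0,y1):
        if y%10==0:
            cv2.line(z,(0,(y-y0)*f),(12,(y-y0)*f),(0,0,255),1); cv2.putText(z,str(y),(13,(y-y0)*f+4),0,.35,(0,0,255),1)
    cv2.imwrite("pics/"+n+".png",z)
E
python3 -c "
from h import *
t=cv2.imread('pics/s1.png')
crop(t,'d_f',290,370,162,260,6)
crop(t,'d_s',218,278,250,304,12)
crop(t,'d_c',360,415,165,215,12)
"
```

```text
(no output)
```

View pics/d_f.png

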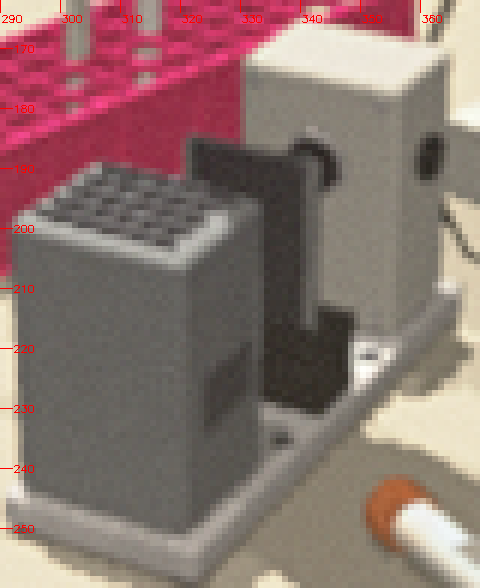

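View pics/d_s.png

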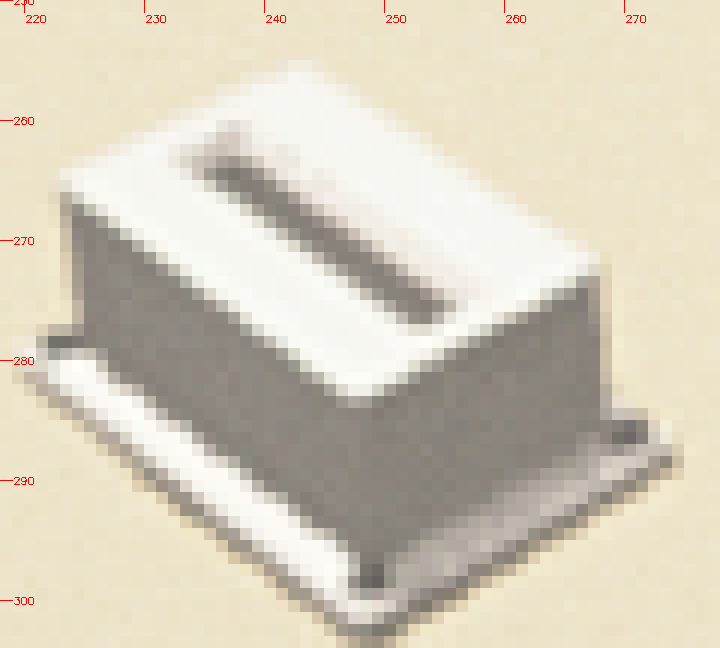

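View pics/d_c.png

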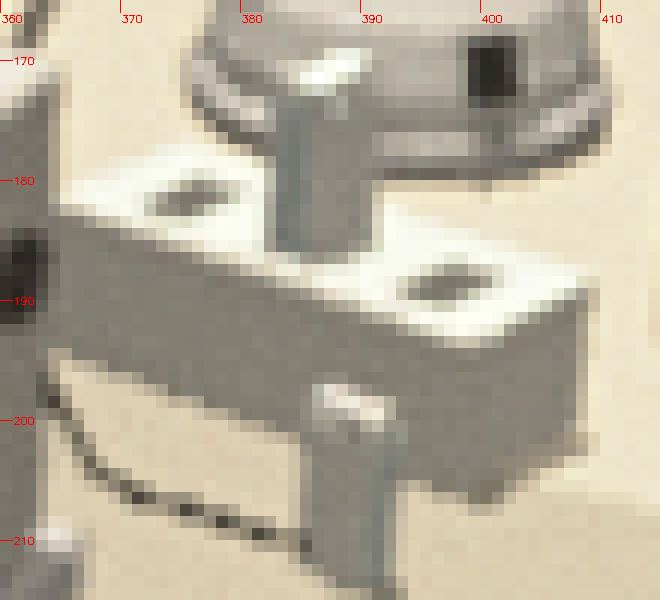

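```bash
python3 - <<'E'
from h import *
c=load("scene1")
def show(n,L,x0,y0,f,z):
    w=plane(c,np.array(L,float)/f+[x0,y0]-.5,z); e=np.roll(w,-1,0)-w
    print(n,w[:,:2].round(4).tolist(),"ctr",w.mean(0).round(4),"edges",np.linalg.norm(e,axis=1).round(4),"ang",np.degrees(np.arctan2(e[:,1],e[:,0])).round(1))
show("stand",[(300,62),(604,262),(362,402),(62,186)],218,250,12,.035)
show("slot",[(205,155),(442,318)],218,250,12,.035)
show("filt lampside",[(188,138),(302,158)],290,162,6,.105)
show("cuv top",[(330,50),(370,62),(342,96),(298,90)],360,165,12,.072)
show("rack front corner",[(595,265),(480,345)],360,165,12,.034)
show("det top",[(318,28),(448,55),(392,95),(246,70)],290,162,6,.119)
show("lamp top",[(100,165),(262,200),(190,268),(15,222)],290,162,6,.119)
# predicted from top estimates
def box(cx,cy,yaw,w,d,z):
    a=np.radians(yaw);M=np.array([[np.cos(a),-np.sin(a)],[np.sin(a),np.cos(a)]])
    return np.c_[(M@np.array([[w,w,-w,-w],[d,-d,-d,d]])/2).T+[cx,cy],[z]*4]
print((( proj(c,box(.4835,-.009,14.4,.05,.005,.105))+.5-[290,162])*6).round(0).tolist())
print((( proj(c,box(.466,.228,0.5,.055,.0075,.035))+.5-[218,250])*12).round(0).tolist())
print((( proj(c,box(.466,.228,0.5,.072,.042,.035))+.5-[218,250])*12).round(0).tolist())
print((( proj(c,box(.502,-.2272,0,.010,.0205,.072))+.5-[360,165])*12).round(0).tolist())
E
```

```text
stand [[0.5044, 0.2058], [0.4322, 0.2062], [0.4312, 0.2489], [0.5031, 0.2486]] ctr [0.4677 0.2274 0.035 ] edges [0.0722 0.0427 0.0719 0.0428] ang [179.7  91.3  -0.2 -88.3]
slot [[0.4946, 0.2298], [0.4383, 0.23]] ctr [0.4665 0.2299 0.035 ] edges [0.0563 0.0563] ang [179.8  -0.2]
filt lampside [[0.5086, -0.002], [0.469, -0.0164]] ctr [ 0.4888 -0.0092  0.105 ] edges [0.0421 0.0421] ang [-160.   20.]
cuv top [[0.5089, -0.2371], [0.4991, -0.2372], [0.4924, -0.2182], [0.5008, -0.2148]] ctr [ 0.5003 -0.2268  0.072 ] edges [0.0098 0.0201 0.009  0.0237] ang [-179.4  109.3   22.2  -69.9]
rack front corner [[0.4543, -0.2565], [0.4494, -0.2082]] ctr [ 0.4518 -0.2323  0.034 ] edges [0.0486 0.0486] ang [ 95.9 -84.1]
det top [[0.5211, -0.0837], [0.4699, -0.0954], [0.461, -0.0535], [0.5128, -0.0359]] ctr [ 0.4912 -0.0671  0.119 ] edges [0.0525 0.0428 0.0547 0.0486] ang [-167.1  102.1   18.8  -80.1]
lamp top [[0.4922, 0.0556], [0.4365, 0.0393], [0.4202, 0.0885], [0.4809, 0.103]] ctr [0.4574 0.0716 0.119 ] edges [0.0581 0.0518 0.0624 0.0487] ang [-163.7  108.3   13.4  -76.5]
[[188.0, 141.0], [195.0, 136.0], [325.0, 165.0], [318.0, 170.0]]
[[197.0, 164.0], [240.0, 143.0], [476.0, 298.0], [433.0, 322.0]]
[[63.0, 192.0], [301.0, 72.0], [611.0, 269.0], [370.0, 406.0]]
[[279.0, 79.0], [339.0, 52.0], [379.0, 64.0], [320.0, 92.0]]
```

```bash
python3 -c "
from h import *
go(.4835,-.009,.062,14.4)"
```

```text
t 1.7 at [ 0.483  -0.0089  0.1898] yaw 14.36 w 0.0856 F [ 0.  -0.6  0.3]
translation [-0.0001, 0.0007, 0.1278] twist [-0.1, 0.05, -0.04] j [-0.02  0.23 -0.12  1.22 -0.    1.3 ]
```

>>> send_rows(deltas=[{"grip": 1,"translation": [0,0.0005,0.04],"twist": [0,0,0]},{"grip": 1,"translation": [0,0.0005,0.08],"twist": [0,0,0]},{"grip": 1,"translation": [0,0.0005,0.11],"twist": [0,0,0]},{"grip": 1,"translation": [0,0.0005,0.128],"twist": [0,0,0]},{"grip": 1,"translation": [0,0.0005,0.128],"twist": [0,0,0]}])

```text
clock: 2.33
eef_pos: [0.4823, -0.0077, 0.0616]
tool_rot: [0.612, 0.791, -0.001, -0.001]
ft_force: [-1.0, 0.6, 0.0]
grip_width: 0.0856
```

```bash
python3 -c "
from h import *
c=camera('scene'); np.savez('scene2.npz',**c); crop(c['color'],'s2',290,410,110,240,6)
go(.4835,-.009,.062,14.4)
"
```

```text
t 2.38 at [ 0.4833 -0.0079  0.0625] yaw 14.47 w 0.0855 F [ 0.8 -0.3  0.3]
translation [-0.0011, -0.0, 0.0005] twist [-0.08, 0.05, 0.07] j [-0.02  0.35 -0.31  0.9  -0.    1.3 ]
```

View pics/s2.png

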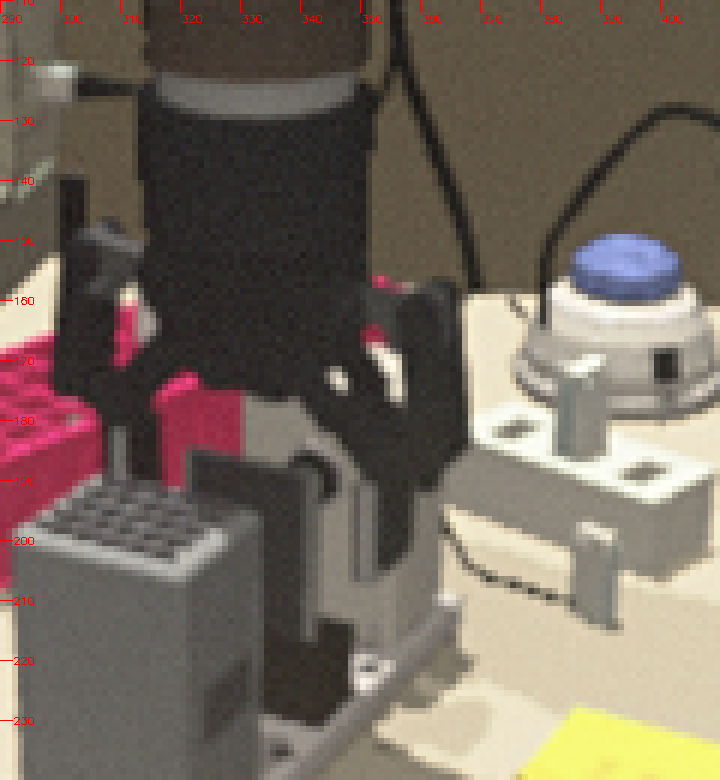

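The plate's top edge (~(331,189)) sits between the two open fingers at ~(312,185) and ~(352,195), so I'll close.

>>> send_rows(deltas=[{"grip": 0.3,"translation": [0,0,0],"twist": [0,0,0]},{"grip": 0.3,"translation": [0,0,0],"twist": [0,0,0]},{"grip": 0.3,"translation": [0,0,0],"twist": [0,0,0]},{"grip": 0.3,"translation": [0,0,0],"twist": [0,0,0]},{"grip": 0.3,"translation": [0,0,0],"twist": [0,0,0]}])

```text
clock: 3.0
eef_pos: [0.4843, -0.0077, 0.064]
tool_rot: [0.612, 0.791, 0.0, 0.001]
ft_force: [-0.1, 0.9, 5.1]
grip_width: 0.0494
```

```bash
python3 -c "
from h import *
c=camera('scene'); np.savez('scene3.npz',**c); crop(c['color'],'s3',290,410,110,240,6)
go(.4835,-.009,.062,14.4)
"
```

```text
t 3.05 at [ 0.4843 -0.0077  0.064 ] yaw 14.47 w 0.049 F [-0.9 -0.1  5.5]
translation [-0.001, -0.0011, 0.002] twist [0.07, 0.06, 0.07] j [-0.02  0.35 -0.31  0.91 -0.    1.3 ]
```

View pics/s3.png

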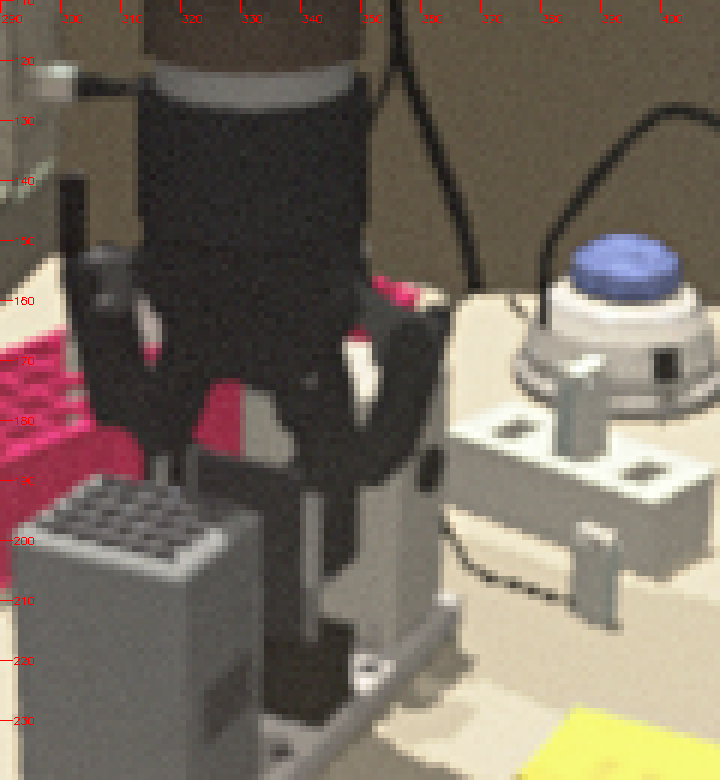

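>>> send_rows(deltas=[{"grip": 0.3,"translation": [0,0,-0.01],"twist": [0,0,0]},{"grip": 0.3,"translation": [0,0,-0.03],"twist": [0,0,0]},{"grip": 0.3,"translation": [0,0,-0.06],"twist": [0,0,0]},{"grip": 0.3,"translation": [0,0,-0.1],"twist": [0,0,0]},{"grip": 0.3,"translation": [0,0,-0.126],"twist": [0,0,0]}])

```text
clock: 3.68
eef_pos: [0.4848, -0.0077, 0.1928]
tool_rot: [0.612, 0.791, 0.001, 0.002]
ft_force: [0.5, -0.3, -0.7]
grip_width: 0.0489
```

```bash
python3 -c "
from h import *
go(.4668,.2285,.19,0)
c=camera('scene'); cv2.imwrite('pics/s4.png',c['color'])
"
```

```text
t 3.67 at [ 0.4848 -0.0077  0.1928] yaw 14.47 w 0.0489 F [ 0.5 -0.3 -0.7]
translation [0.2333, 0.0415, 0.0025] twist [0.26, 0.08, 14.47] j [-0.02  0.23 -0.11  1.22 -0.    1.3 ]
```

View pics/s4.png

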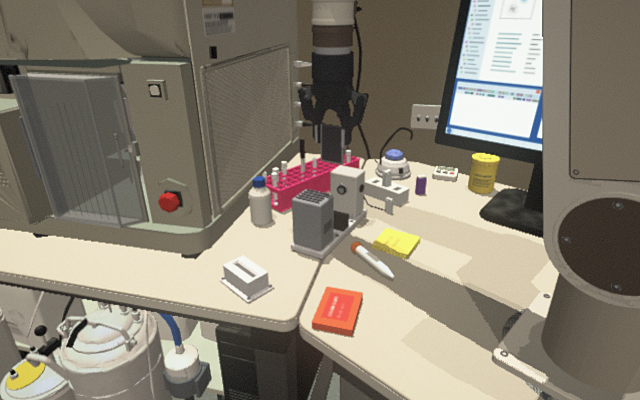

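The filter is held at ~(333,145), upright. The machine on the left stands on the bench with its near corner at ~(195,252), so I'll check its distance from the stand.

```bash
python3 -c "
from h import *
c=load('scene1'); t=load('top0')
print(plane(c,[(195,252),(60,222),(297,155),(110,240)],0.0).round(3)); print(plane(t,[(226,193),(395,66),(172,172)],0.0).round(3))
"
```

```text
[[ 0.626  0.236  0.   ]
 [ 0.956  0.381  0.   ]
 [ 0.894 -0.289 -0.   ]
 [ 0.795  0.334  0.   ]]
[[ 0.58   0.24   0.   ]
 [ 0.961 -0.273  0.   ]
 [ 0.646  0.401  0.   ]]
```

>>> send_rows(deltas=[{"grip": 0.3,"translation": [0.02,0.004,0],"twist": [0,0,1]},{"grip": 0.3,"translation": [0.065,0.012,0],"twist": [0,0,4]},{"grip": 0.3,"translation": [0.12,0.021,0],"twist": [0,0,8]},{"grip": 0.3,"translation": [0.175,0.031,0],"twist": [0,0,12]},{"grip": 0.3,"translation": [0.215,0.038,0],"twist": [0,0,14]}])

```text
clock: 4.35
eef_pos: [0.4692, 0.2119, 0.1958]
tool_rot: [0.704, 0.71, 0.003, 0.004]
ft_force: [0.3, -0.4, -0.6]
grip_width: 0.0489
```

```bash
python3 -c "
from h import *
go(.4668,.2285,.11,0)
"
```

```text
t 4.35 at [0.4692 0.2119 0.1958] yaw 0.46 w 0.0489 F [ 0.3 -0.4 -0.6]
translation [0.0166, -0.0031, 0.0858] twist [0.59, 0.04, 0.46] j [ 0.43  0.28 -0.04  1.25 -0.    1.99]
```

>>> send_rows(deltas=[{"grip": 0.3,"translation": [0.014,-0.002,0.03],"twist": [0.3,0,0.3]},{"grip": 0.3,"translation": [0.0175,-0.002,0.06],"twist": [0.6,0,0.5]},{"grip": 0.3,"translation": [0.0175,-0.002,0.09],"twist": [0.6,0,0.5]},{"grip": 0.3,"translation": [0.0175,-0.002,0.108],"twist": [0.6,0,0.5]},{"grip": 0.3,"translation": [0.0175,-0.002,0.108],"twist": [0.6,0,0.5]}])

```text
clock: 4.97
eef_pos: [0.4668, 0.2287, 0.0864]
tool_rot: [0.707, 0.707, -0.002, -0.0]
ft_force: [-0.2, -0.1, -0.8]
grip_width: 0.049
```

```bash
python3 -c "
from h import *
c=camera('scene'); np.savez('scene5.npz',**c); crop(c['color'],'s5',205,305,200,310,7)
go(.4668,.2295,.085,0)
"
```

```text
t 5.03 at [0.4678 0.2291 0.0876] yaw -0.05 w 0.0488 F [ 0.7 -0.3 -0. ]
translation [0.0004, -0.001, 0.0026] twist [-0.07, 0.07, -0.05] j [ 0.46  0.39 -0.18  1.   -0.    2.03]
```

View pics/s5.png

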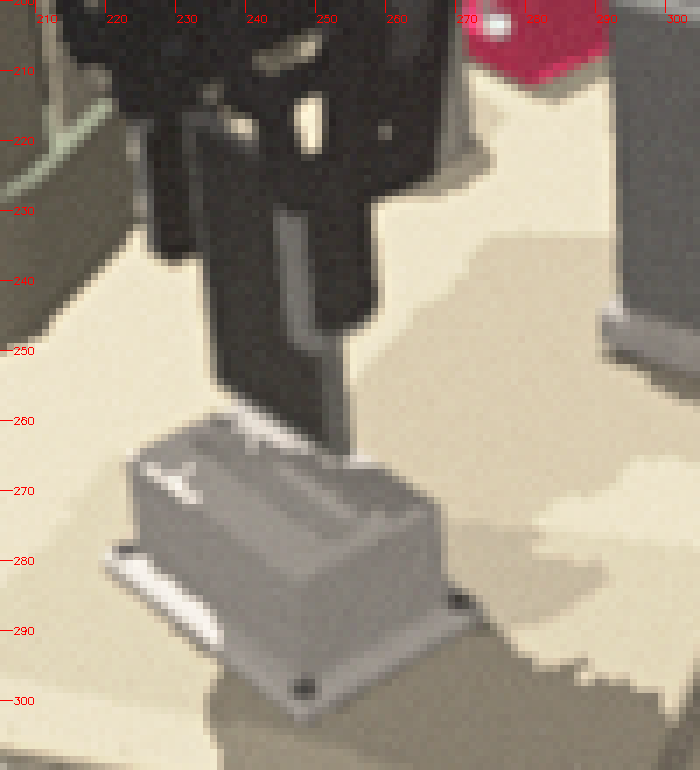

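```bash
python3 - <<'E'
from h import *
c=load("scene5")
# px of bottom corners: far +y, near +y, near -y
L=np.array([(216,384),(322,446),(350,458)],float)/7+[205,200]-.5
for z in (.05,.0536): print(plane(c,L,z).round(4).tolist())
# prediction if filter centred at slot x,y
B=[(.4668+s*.025,.2285+t*.0025,.0536) for s,t in((1,1),(-1,1),(-1,-1))]
print((((proj(c,B)+.5)-[205,200])*7).round(0).tolist())
E
```

```text
[[0.4947, 0.2265, 0.05], [0.4542, 0.2245, 0.05], [0.4454, 0.2229, 0.05]]
[[0.49, 0.2294, 0.0536], [0.4498, 0.2274, 0.0536], [0.4411, 0.2259, 0.0536]]
[[206.0, 384.0], [331.0, 466.0], [348.0, 457.0]]
```

```bash
python3 - <<'E'
from h import *
c=load("scene5"); crop(c['color'],'s5b',228,278,240,285,15)
z=cv2.imread('pics/s5b.png')
B=[(.4668+s*.025,.2285+t*.0025,.0536) for s,t in((1,1),(-1,1),(-1,-1))]
for p in ((proj(c,B)+.5)-[228,240])*15: cv2.circle(z,tuple(int(v) for v in p),3,(0,255,0),1)
cv2.imwrite('pics/s5b.png',z)
E
```

```text
(no output)
```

View pics/s5b.png

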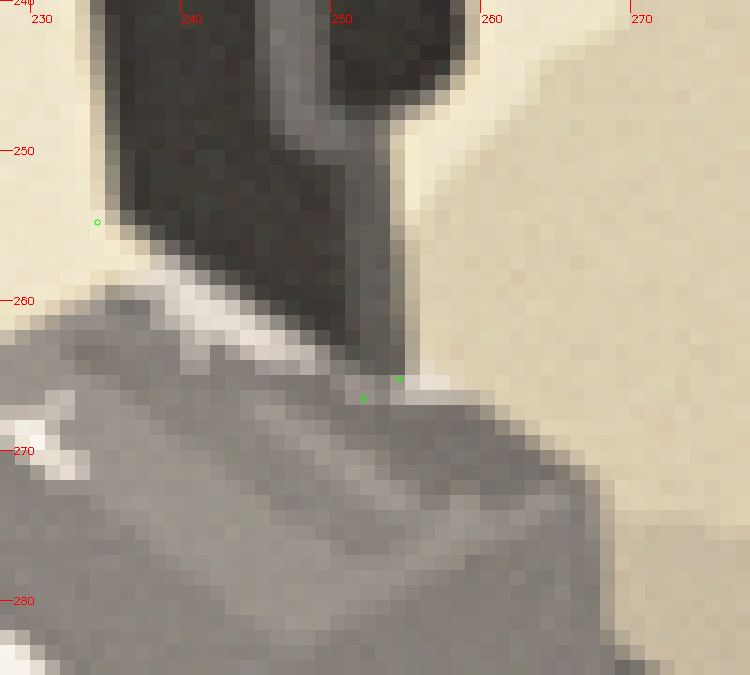

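The plate's lower edge (far corner ~(235,254), near ~(254,265)) falls within ~1 mm of the predicted position over the slot. I'll nudge it +1 mm in y and lower it, watching the force.

>>> send_rows(deltas=[{"grip": 0.3,"translation": [0.001,0,0.008],"twist": [0,0,0]},{"grip": 0.3,"translation": [0.001,0,0.014],"twist": [0,0,0]},{"grip": 0.3,"translation": [0.001,0,0.019],"twist": [0,0,0]},{"grip": 0.3,"translation": [0.001,0,0.023],"twist": [0,0,0]},{"grip": 0.3,"translation": [0.001,0,0.025],"twist": [0,0,0]}])

```text
clock: 5.65
eef_pos: [0.4677, 0.23, 0.0623]
tool_rot: [0.707, 0.707, -0.001, -0.0]
ft_force: [0.1, -0.0, -0.1]
grip_width: 0.0489
```

```bash
python3 -c "
from h import *
go(.4675,.2300,.051,0)
"
```

```text
t 5.65 at [0.4677 0.23   0.0623] yaw -0.05 w 0.0489 F [ 0.1 -0.  -0.1]
translation [-0.0, -0.0001, 0.0113] twist [-0.09, 0.08, -0.05] j [ 0.46  0.42 -0.21  0.94 -0.    2.03]
```

No contact force, and the lower edge is already ~6 mm below the mouth. I'll carry on down.

>>> send_rows(deltas=[{"grip": 0.3,"translation": [0,0,0.003],"twist": [0,0,0]},{"grip": 0.3,"translation": [0,0,0.006],"twist": [0,0,0]},{"grip": 0.3,"translation": [0,0,0.009],"twist": [0,0,0]},{"grip": 0.3,"translation": [0,0,0.0105],"twist": [0,0,0]},{"grip": 0.3,"translation": [0,0,0.0115],"twist": [0,0,0]}])

```text
clock: 6.28
eef_pos: [0.4676, 0.23, 0.051]
tool_rot: [0.707, 0.707, -0.001, -0.0]
ft_force: [-1.9, -0.5, 6.2]
grip_width: 0.0489
```

```bash
python3 -c "
from h import *
c=camera('scene'); crop(c['color'],'s6',205,305,200,310,7)
go(.4675,.2300,.051,0)
"
```

```text
t 6.33 at [0.4676 0.23   0.0511] yaw -0.05 w 0.0492 F [-1.5  0.2  0.8]
translation [-0.0, -0.0001, 0.0001] twist [-0.09, 0.08, -0.05] j [ 0.46  0.43 -0.22  0.92 -0.    2.03]
```

View pics/s6.png

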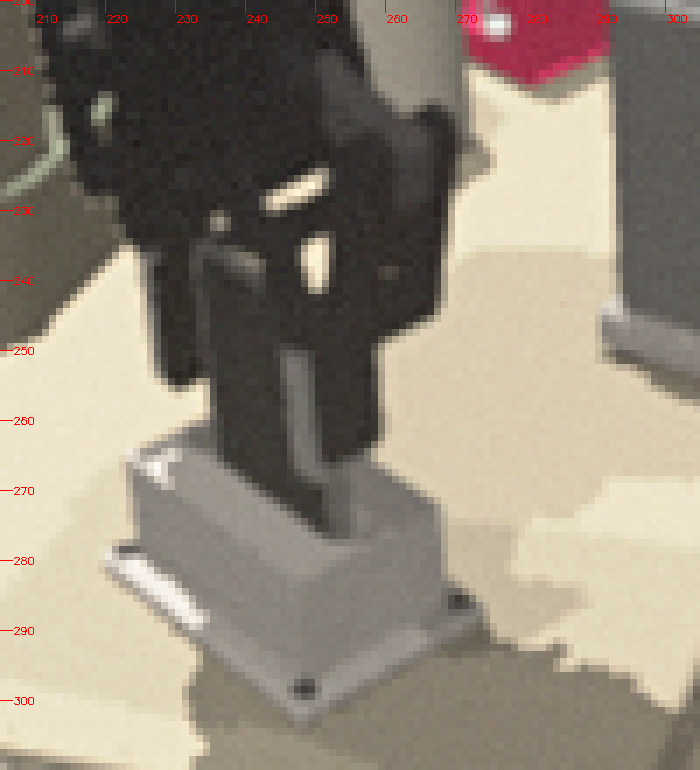

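The plate is down in the slot, meeting the top at ~(235,264) to (253,276), with 6 N floor contact at the expected height. Releasing.

>>> send_rows(deltas=[{"grip": 0.65,"translation": [0,0,0],"twist": [0,0,0]},{"grip": 0.8,"translation": [0,0,0],"twist": [0,0,0]},{"grip": 0.95,"translation": [0,0,0],"twist": [0,0,0]},{"grip": 1,"translation": [0,0,0],"twist": [0,0,0]},{"grip": 1,"translation": [0,0,0],"twist": [0,0,0]}])

```text
clock: 6.95
eef_pos: [0.4676, 0.23, 0.0511]
tool_rot: [0.707, 0.707, -0.001, -0.0]
ft_force: [0.1, 1.3, 0.7]
grip_width: 0.0854
```

>>> send_rows(deltas=[{"grip": 1,"translation": [0,0,-0.02],"twist": [0,0,0]},{"grip": 1,"translation": [0,0,-0.06],"twist": [0,0,0]},{"grip": 1,"translation": [0,0,-0.1],"twist": [0,0,0]},{"grip": 1,"translation": [0,0,-0.14],"twist": [0,0,0]},{"grip": 1,"translation": [0,0,-0.16],"twist": [0,0,0]}])

```text
clock: 7.58
eef_pos: [0.4688, 0.2307, 0.2138]
tool_rot: [0.707, 0.707, 0.001, 0.001]
ft_force: [-0.7, 0.0, -0.6]
grip_width: 0.0854
```

```bash
python3 -c "
from h import *
c=camera('scene'); np.savez('scene7.npz',**c); crop(c['color'],'s7',205,305,200,310,7)
c=camera('top'); np.savez('top7.npz',**c); cv2.imwrite('pics/t7.png',c['color'])
go(.502,-.2272,.2,0)
"
```

```text
t 7.67 at [0.4694 0.231  0.2139] yaw -0.05 w 0.0856 F [0.5 0.5 0.2]
translation [-0.4582, 0.0329, 0.0134] twist [0.21, -0.07, -0.05] j [ 0.46  0.29  0.03  1.3  -0.    2.03]
```

View pics/s7.png

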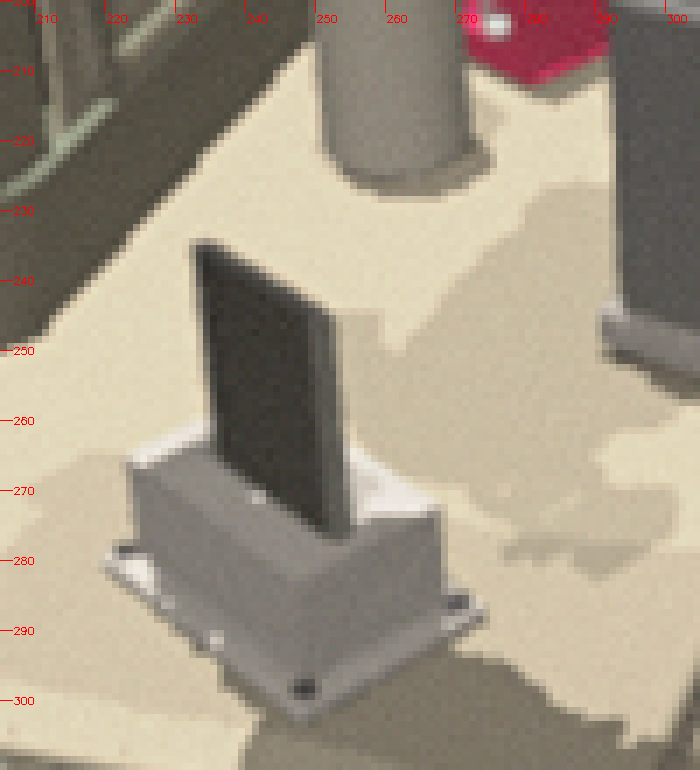

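The filter stands upright and released in the slot, top edge at ~(233,235)–(251,245). Before reaching for the rack I'll locate the monitor, which lies near the arm's path.

```bash
python3 - <<'E'
from h import *
s=load("scene1");t=load("top0")
print(tri(t,[(390,270)],s,[(440,143)]))
b,_=tri(t,[(390,270)],s,[(440,143)])
for z in (.1,.2,.25,.3): print(z,plane(t,[(390,270)],z).round(3),plane(t,[(466,279)],z+.25).round(3),plane(t,[(406,400)],z).round(3))
im=t["color"].copy(); cv2.imwrite('pics/mon.png',cv2.resize(im[190:400,360:560],None,fx=2.8,fy=2.8))
E
```

```text
(array([ 0.36072317, -0.19780167,  0.17990308]), np.float64(0.006684495088755738))
0.1 [[ 0.356 -0.212  0.1  ]] [[ 0.358 -0.309  0.35 ]] [[ 0.03 -0.24  0.1 ]]
0.2 [[ 0.365 -0.192  0.2  ]] [[ 0.37  -0.269  0.45 ]] [[ 0.073 -0.217  0.2  ]]
0.25 [[ 0.37  -0.182  0.25 ]] [[ 0.376 -0.249  0.5  ]] [[ 0.094 -0.206  0.25 ]]
0.3 [[ 0.375 -0.172  0.3  ]] [[ 0.382 -0.229  0.55 ]] [[ 0.116 -0.195  0.3  ]]
```

View pics/mon.png

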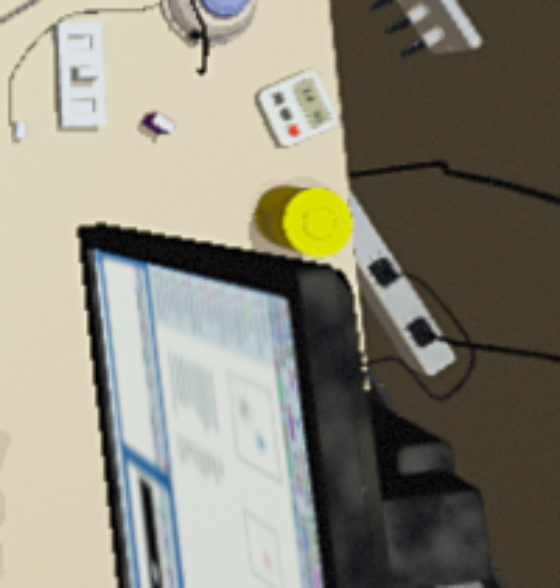

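View pics/t7.png

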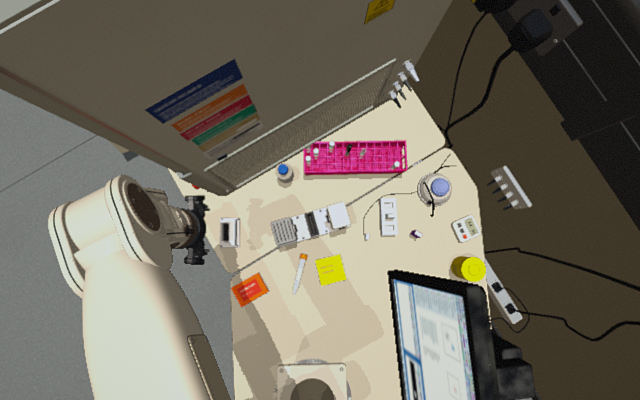

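```bash
python3 - <<'E'
from h import *
D=[(.2414,.0037,.4994,.2304),(.05,-.23,.4019,.2305),(.18,-.10,.4684,.2212),(.23,-.12,.4831,.1898),(.35,-.31,.4834,.0625),(.23,-.11,.4849,.1928),(.28,-.04,.5148,.1958),(.39,-.18,.5209,.0876),(.43,-.22,.5211,.0511),(.29,.03,.5231,.2139)]
A=[];b=[]
for j2,j3,r,z in D:
    q=j2-j3
    A+= [[np.sin(j2),np.cos(q),np.sin(q),1,0],[np.cos(j2),-np.sin(q),np.cos(q),0,1]]; b+=[r,z]
A=np.array(A);b=np.array(b)
s,res,rk,sv=np.linalg.lstsq(A,b,rcond=None); print("L2,L3,e,C,H",s.round(3),sv.round(3)); print((A@s-b).round(4))
E
```

```text
L2,L3,e,C,H [ 0.503  0.4    0.003 -0.008 -0.166] [5.463 4.458 0.35  0.35  0.173]
[ 0.0023  0.0008  0.0005 -0.0017 -0.0011  0.0001  0.0004 -0.0003 -0.001
  0.0011 -0.0001  0.0004 -0.0031 -0.0013  0.0008 -0.0017  0.001   0.0004
  0.0001  0.0022]
```

```bash
python3 - <<'E'
from h import *
s=load("scene1");t=load("top0")
# top-left corner ray heights where x ~ .36-.38
for z in (.35,.4,.45,.5,.55,.6):
    p=plane(t,[(466,279)],z)[0]; print(p.round(3), proj(s,p).round(0), "dist below-corner",np.linalg.norm(p-[.361,-.198,.18]).round(3))
print(tri(t,[(390,270)],s,[(440,143)])[0])
E
```

```text
[ 0.358 -0.309  0.35 ] [[477.  51.]] dist below-corner 0.203
[ 0.364 -0.289  0.4  ] [[474.  25.]] dist below-corner 0.238
[ 0.37  -0.269  0.45 ] [[470.  -3.]] dist below-corner 0.279
[ 0.376 -0.249  0.5  ] [[466. -33.]] dist below-corner 0.324
[ 0.382 -0.229  0.55 ] [[462. -66.]] dist below-corner 0.372
[ 0.388 -0.209  0.6  ] [[ 457. -103.]] dist below-corner 0.421
[ 0.36072317 -0.19780167  0.17990308]
```

```bash
python3 -c "
import cv2
i=cv2.imread('pics/s4.png'); cv2.imwrite('pics/s4r.png',cv2.resize(i[0:240,400:640],None,fx=2.4,fy=2.4))"
```

```text
(no output)
```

View pics/s4r.png

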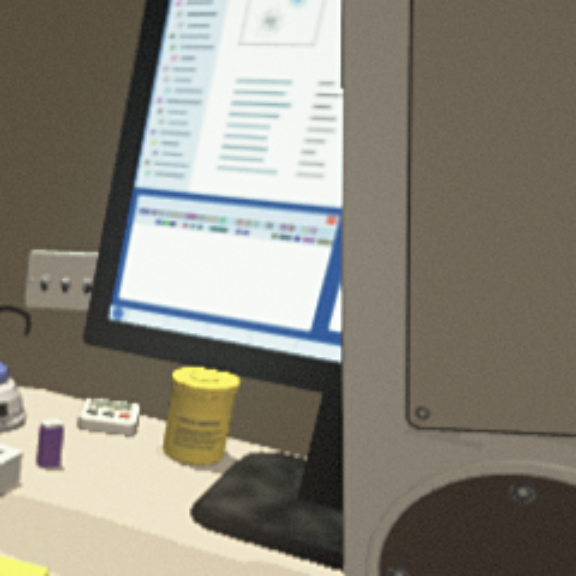

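>>> send_rows(deltas=[{"grip": 1,"translation": [-0.03,0.002,0],"twist": [0,0,0]},{"grip": 1,"translation": [-0.085,0.006,0],"twist": [0,0,0]},{"grip": 1,"translation": [-0.14,0.01,0],"twist": [0,0,0]},{"grip": 1,"translation": [-0.195,0.014,0],"twist": [0,0,0]},{"grip": 1,"translation": [-0.25,0.018,0],"twist": [0,0,0]}])

```text
clock: 8.3
eef_pos: [0.4864, -0.0206, 0.2122]
tool_rot: [0.707, 0.707, 0.001, 0.0]
ft_force: [1.1, -0.6, -0.2]
grip_width: 0.0855
```

>>> send_rows(deltas=[{"grip": 1,"translation": [-0.045,0.003,0],"twist": [0,0,0]},{"grip": 1,"translation": [-0.085,0.006,0],"twist": [0,0,0]},{"grip": 1,"translation": [-0.1,0.008,0],"twist": [0,0,0]},{"grip": 1,"translation": [-0.1,0.008,0],"twist": [0,0,0]}])

```text
clock: 8.8
eef_pos: [0.4939, -0.1209, 0.211]
tool_rot: [0.708, 0.706, 0.001, -0.001]
ft_force: [0.6, 0.2, -0.1]
grip_width: 0.0851
```

```bash
python3 -c "
from h import *
c=camera('scene'); np.savez('scene8.npz',**c); cv2.imwrite('pics/s8.png',c['color'])
c=camera('top'); np.savez('top8.npz',**c); cv2.imwrite('pics/t8.png',c['color'])
go(.502,-.2272,.2,0)
"
```

```text
t 8.9 at [ 0.4941 -0.1196  0.2114] yaw 0.03 w 0.0856 F [-0.8 -0.3 -0.2]
translation [-0.1076, 0.0079, 0.0112] twist [0.04, -0.13, 0.03] j [-0.24  0.27 -0.01  1.29  0.    1.33]
```

View pics/s8.png

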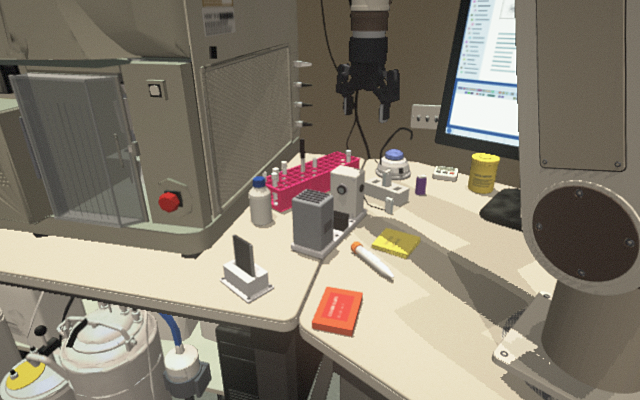

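View pics/t8.png

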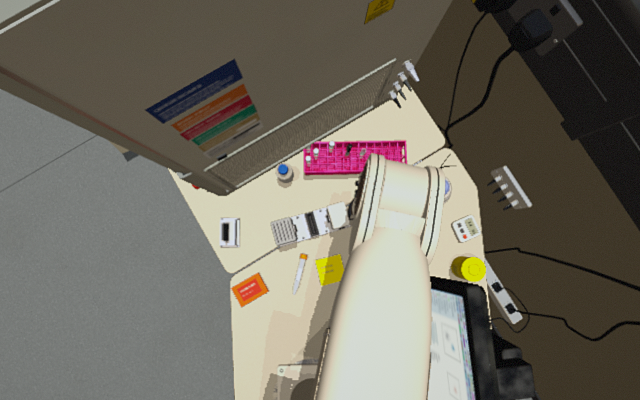

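```bash
python3 -c "
from h import *
s=load('scene8')
for z in (.2,.25,.3): print(z,proj(s,[(0.0,.07,z)]).round(0))
for z in (.35,.4,.45,.5): print(z,proj(s,[(.494,-.12,z)]).round(0))
"
```

```text
0.2 [[623. 257.]]
0.25 [[638. 214.]]
0.3 [[655. 167.]]
0.35 [[367.  55.]]
0.4 [[368.  28.]]
0.45 [[369.  -1.]]
0.5 [[371. -32.]]
```

>>> send_rows(deltas=[{"grip": 1,"translation": [-0.025,0.002,0.005],"twist": [0,0,0]},{"grip": 1,"translation": [-0.06,0.005,0.011],"twist": [0,0,0]},{"grip": 1,"translation": [-0.09,0.007,0.011],"twist": [0,0,0]},{"grip": 1,"translation": [-0.108,0.008,0.011],"twist": [0,0,0]},{"grip": 1,"translation": [-0.108,0.008,0.011],"twist": [0,0,0]}])

```text
clock: 9.52
eef_pos: [0.5023, -0.2274, 0.2001]
tool_rot: [0.707, 0.707, 0.001, -0.001]
ft_force: [-0.8, 0.5, 0.3]
grip_width: 0.0857
```

```bash
python3 -c "
from h import *
c=camera('scene'); np.savez('scene9.npz',**c); cv2.imwrite('pics/s9.png',c['color'])
c=camera('top'); np.savez('top9.npz',**c); cv2.imwrite('pics/t9.png',c['color'])
go(.502,-.2272,.2,0)
"
```

```text
t 9.62 at [ 0.5021 -0.2265  0.2002] yaw 0.08 w 0.0858 F [-0.8 -0.2  0.3]
translation [-0.0007, -0.0001, 0.0002] twist [0.02, -0.17, 0.08] j [-0.43  0.36  0.08  1.3   0.    1.14]
```

View pics/s9.png

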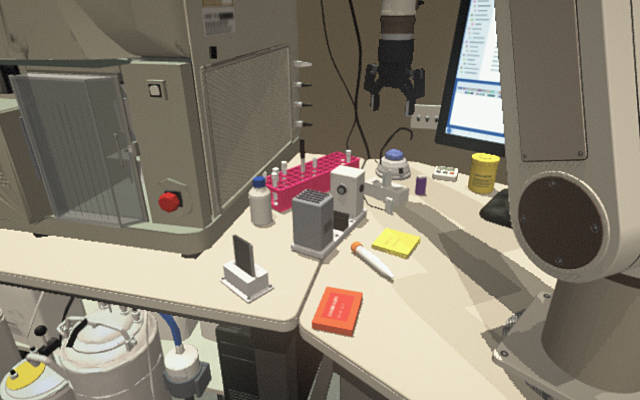

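View pics/t9.png

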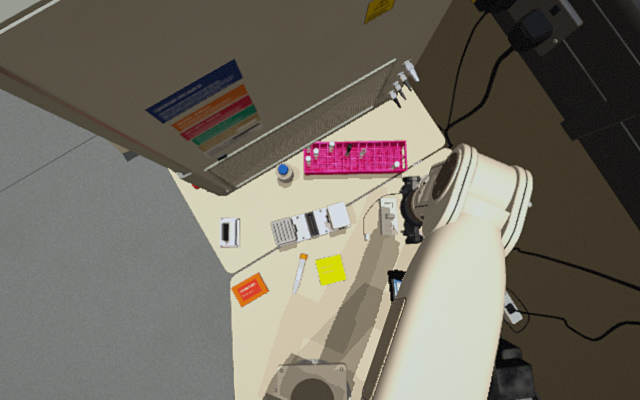

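The arm clears the monitor, with the gripper at (395,85) in the scene view directly above the rack. No external force. Descending.

>>> send_rows(deltas=[{"grip": 1,"translation": [-0.0005,-0.0005,0.04],"twist": [0,0,0]},{"grip": 1,"translation": [-0.0005,-0.0005,0.08],"twist": [0,-0.1,0]},{"grip": 1,"translation": [-0.0005,-0.0005,0.12],"twist": [0,-0.1,0]},{"grip": 1,"translation": [-0.0005,-0.0005,0.14],"twist": [0,-0.1,0]},{"grip": 1,"translation": [-0.0005,-0.0005,0.14],"twist": [0,-0.1,0]}])

```text
clock: 10.25
eef_pos: [0.5002, -0.2246, 0.0587]
tool_rot: [0.706, 0.708, -0.0, -0.002]
ft_force: [-1.1, -0.3, 0.4]
grip_width: 0.0855
```

```bash
python3 -c "
from h import *
c=camera('scene'); np.savez('scene10.npz',**c); crop(c['color'],'s10',350,450,120,220,7)
go(.5015,-.2272,.041,0)
"
```

```text
t 10.3 at [ 0.5014 -0.2254  0.0601] yaw 0.16 w 0.0856 F [ 0.   0.4 -0.2]
translation [-0.0019, 0.0001, 0.0191] twist [-0.04, -0.12, 0.16] j [-0.42  0.47 -0.13  0.97  0.    1.14]
```

View pics/s10.png

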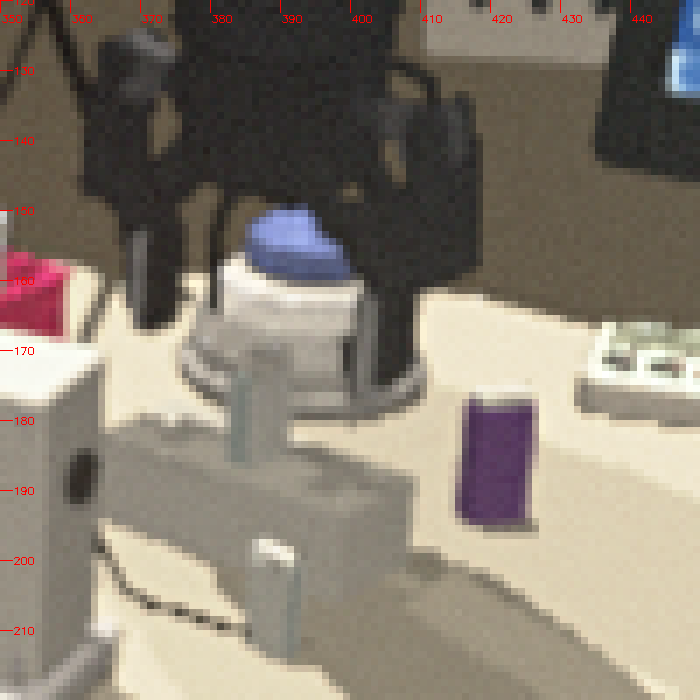

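The cuvette at (386,180) is between the fingers at (371,155) and (403,172). Going down the last 19 mm.

>>> send_rows(deltas=[{"grip": 1,"translation": [-0.002,0,0.007],"twist": [0,0,0]},{"grip": 1,"translation": [-0.002,0,0.014],"twist": [0,-0.1,0.1]},{"grip": 1,"translation": [-0.002,0,0.019],"twist": [0,-0.1,0.1]},{"grip": 1,"translation": [-0.002,0,0.019],"twist": [0,-0.1,0.1]}])

```text
clock: 10.8
eef_pos: [0.5011, -0.2272, 0.0407]
tool_rot: [0.707, 0.707, -0.0, -0.001]
ft_force: [0.3, 0.1, 0.1]
grip_width: 0.0855
```

```bash
python3 -c "
from h import *
go(.5015,-.2272,.041,0)
"
```

```text
t 10.8 at [ 0.5011 -0.2272  0.0407] yaw 0.06 w 0.0855 F [0.3 0.1 0.1]
translation [-0.0, 0.0004, -0.0003] twist [-0.09, -0.04, 0.06] j [-0.43  0.49 -0.15  0.93  0.    1.14]
```

>>> send_rows(deltas=[{"grip": 0.5,"translation": [0,0,0],"twist": [0,0,0]},{"grip": 0.3,"translation": [0,0,0],"twist": [0,0,0]},{"grip": 0.2,"translation": [0,0,0],"twist": [0,0,0]},{"grip": 0,"translation": [0,0,0],"twist": [0,0,0]},{"grip": 0,"translation": [0,0,0],"twist": [0,0,0]}])

```text
clock: 11.42
eef_pos: [0.5014, -0.2273, 0.0409]
tool_rot: [0.707, 0.707, -0.0, -0.0]
ft_force: [0.6, -0.8, 0.6]
grip_width: 0.0114
```

>>> send_rows(deltas=[{"grip": 0,"translation": [0,0,0],"twist": [0,0,0]},{"grip": 0,"translation": [0,0,0],"twist": [0,0,0]}])

```text
clock: 11.68
eef_pos: [0.5014, -0.2273, 0.0409]
tool_rot: [0.707, 0.707, -0.0, -0.0]
ft_force: [1.6, -0.0, -0.4]
grip_width: 0.0114
```

```bash
python3 -c "
from h import *
c=camera('scene'); np.savez('scene11.npz',**c); crop(c['color'],'s11',350,450,120,220,7)
go(.5015,-.2272,.041,0)
"
```

```text
t 11.72 at [ 0.5014 -0.2273  0.0409] yaw 0.06 w 0.0116 F [ 0.4 -0.2 -0.3]
translation [0.0001, 0.0001, -0.0001] twist [-0.05, -0.03, 0.06] j [-0.43  0.49 -0.15  0.93  0.    1.14]
```

View pics/s11.png

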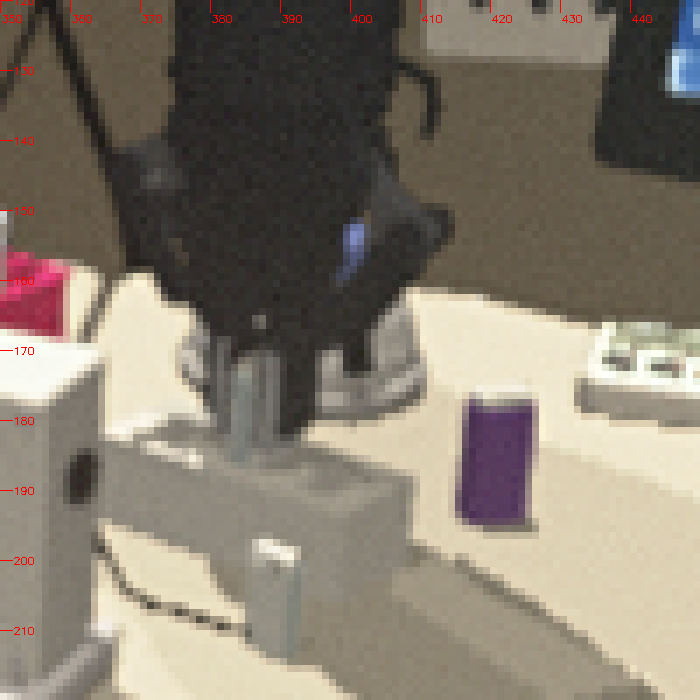

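The cuvette is gripped: pads sit either side of it at ~(381,175) and (390,175), and the 11.4 mm reading carries the same ~1 mm offset as the filter's. Lifting.

>>> send_rows(deltas=[{"grip": 0,"translation": [0,0,-0.008],"twist": [0,0,0]},{"grip": 0,"translation": [0,0,-0.022],"twist": [0,0,0]},{"grip": 0,"translation": [0,0,-0.05],"twist": [0,0,0]},{"grip": 0,"translation": [0,0,-0.09],"twist": [0,0,0]},{"grip": 0,"translation": [0,0,-0.13],"twist": [0,0,0]}])

```text
clock: 12.35
eef_pos: [0.5009, -0.2272, 0.173]
tool_rot: [0.707, 0.707, -0.0, -0.001]
ft_force: [1.7, -1.1, 0.1]
grip_width: 0.0115
```

>>> send_rows(deltas=[{"grip": 0,"translation": [0,0,-0.015],"twist": [0,0,0]},{"grip": 0,"translation": [0,0,-0.015],"twist": [0,0,0]}])

```text
clock: 12.6
eef_pos: [0.5017, -0.2278, 0.1906]
tool_rot: [0.707, 0.707, 0.0, 0.001]
ft_force: [-0.0, 0.7, 0.5]
grip_width: 0.0114
```

```bash
python3 -c "
from h import *
c=camera('scene'); np.savez('scene12.npz',**c); crop(c['color'],'s12',340,440,50,160,7)
go(.4835,-.009,.18,14.4)
"
```

```text
t 12.65 at [ 0.5009 -0.2274  0.189 ] yaw 0.05 w 0.0112 F [-0.2 -0.3 -0.1]
translation [0.2184, -0.0172, 0.0089] twist [-0.01, 0.03, -14.35] j [-0.43  0.36  0.06  1.27 -0.    1.14]
```

View pics/s12.png

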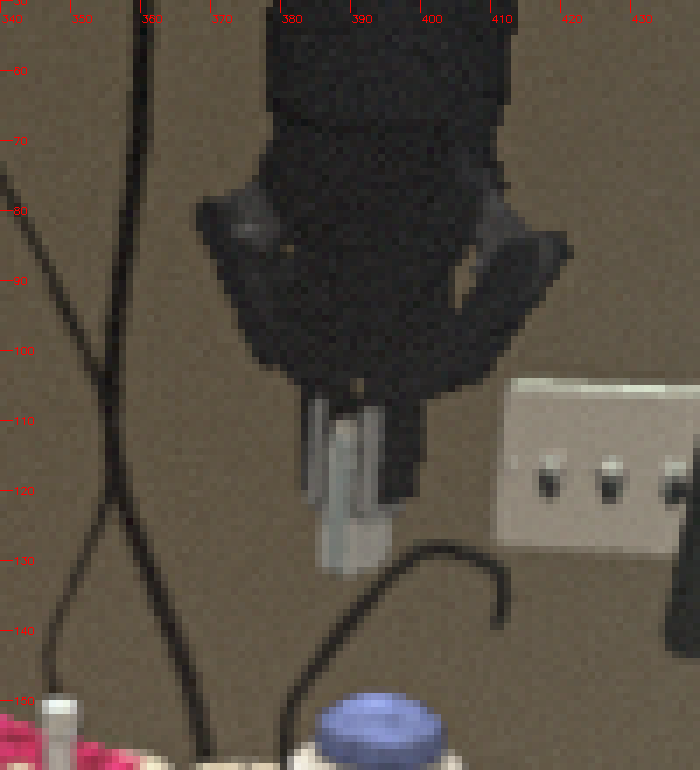

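The cuvette is held upright at (389,120), with its lower part projecting below the fingers. Moving over to the light path.

>>> send_rows(deltas=[{"grip": 0,"translation": [0.025,-0.002,0],"twist": [0,0,-2]},{"grip": 0,"translation": [0.075,-0.006,0],"twist": [0,0,-5]},{"grip": 0,"translation": [0.13,-0.01,0],"twist": [0,0,-9]},{"grip": 0,"translation": [0.18,-0.014,0],"twist": [0,0,-12]},{"grip": 0,"translation": [0.21,-0.017,0],"twist": [0,0,-14]}])

```text
clock: 13.28
eef_pos: [0.4821, -0.0153, 0.1875]
tool_rot: [0.614, 0.789, -0.001, -0.001]
ft_force: [0.6, -0.9, 0.2]
grip_width: 0.0113
```

>>> send_rows(deltas=[{"grip": 0,"translation": [0.013,0,0],"twist": [0,0,-1]},{"grip": 0,"translation": [0.013,0,0],"twist": [0,0,-1]}])

```text
clock: 13.52
eef_pos: [0.4779, -0.0024, 0.1867]
tool_rot: [0.607, 0.795, -0.002, -0.002]
ft_force: [-0.6, 0.2, 0.2]
grip_width: 0.0112
```

```bash
python3 -c "
from h import *
go(.4835,-.009,.0765,14.4)
"
```

```text
t 13.53 at [ 0.4779 -0.0024  0.1867] yaw 15.29 w 0.0112 F [-0.6  0.2  0.2]
translation [-0.0079, 0.0042, 0.1101] twist [-0.32, -0.04, 0.89] j [-0.    0.23 -0.13  1.22 -0.    1.3 ]
```

>>> send_rows(deltas=[{"grip": 0,"translation": [-0.004,0.0025,0.015],"twist": [-0.2,0,0.5]},{"grip": 0,"translation": [-0.007,0.0045,0.035],"twist": [-0.3,0,0.9]},{"grip": 0,"translation": [-0.007,0.0045,0.06],"twist": [-0.3,0,0.9]},{"grip": 0,"translation": [-0.007,0.0045,0.08],"twist": [-0.3,0,0.9]},{"grip": 0,"translation": [-0.007,0.0045,0.09],"twist": [-0.3,0,0.9]}])

```text
clock: 14.15
eef_pos: [0.4829, -0.0095, 0.0952]
tool_rot: [0.614, 0.789, -0.001, -0.001]
ft_force: [0.7, -0.3, -0.3]
grip_width: 0.0117
```

```bash
python3 -c "
from h import *
go(.484,-.0085,.0765,14.4)
"
```

```text
t 14.15 at [ 0.4829 -0.0095  0.0952] yaw 14.25 w 0.0117 F [ 0.7 -0.3 -0.3]
translation [0.0006, 0.0014, 0.0187] twist [-0.16, -0.05, -0.15] j [-0.02  0.32 -0.27  0.99  0.    1.3 ]
```

>>> send_rows(deltas=[{"grip": 0,"translation": [0,0.0005,0.007],"twist": [0,0,0]},{"grip": 0,"translation": [0.0005,0.001,0.014],"twist": [-0.1,0,-0.1]},{"grip": 0,"translation": [0.0005,0.001,0.018],"twist": [-0.1,0,-0.1]},{"grip": 0,"translation": [0.0005,0.001,0.018],"twist": [-0.1,0,-0.1]},{"grip": 0,"translation": [0.0005,0.001,0.018],"twist": [-0.1,0,-0.1]}])

```text
clock: 14.78
eef_pos: [0.4839, -0.0086, 0.0776]
tool_rot: [0.613, 0.79, 0.0, -0.0]
ft_force: [-1.0, 0.3, -0.3]
grip_width: 0.0116
```

```bash
python3 -c "
from h import *
c=camera('scene'); np.savez('scene13.npz',**c); crop(c['color'],'s13',285,385,140,245,7)
cv2.imwrite('pics/s13f.png',c['color'])
go(.484,-.0085,.0765,14.4)
z=cv2.imread('pics/s13.png')
import math
a=math.radians(14.4)
B=[]
for s,t,h in [(-1,1,-1),(-1,-1,-1),(1,1,-1),(-1,1,1),(-1,-1,1)]:
    u,v=s*.00625,t*.01125; B.append((.4838+u*math.cos(a)-v*math.sin(a),-.0088+u*math.sin(a)+v*math.cos(a),.08+h*.0225))
for p in ((proj(c,B)+.5)-[285,140])*7: cv2.circle(z,tuple(int(v) for v in p),3,(0,255,0),1)
cv2.imwrite('pics/s13.png',z)
"
```

```text
t 14.82 at [ 0.484  -0.0086  0.0776] yaw 14.36 w 0.0119 F [ 0.   0.5 -0.3]
translation [0.0001, 0.0001, 0.0011] twist [-0.01, -0.04, -0.04] j [-0.02  0.34 -0.29  0.94  0.    1.3 ]
```

View pics/s13.png

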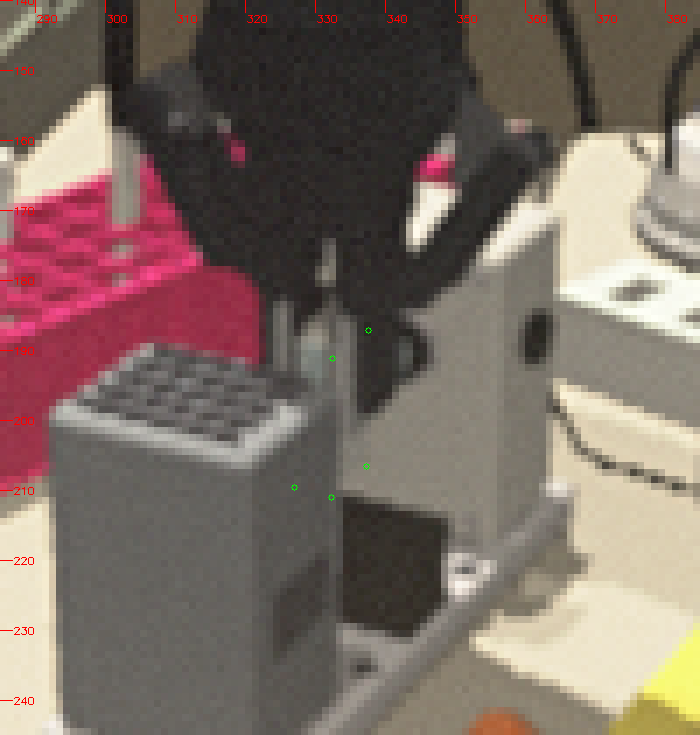

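```bash
python3 - <<'E'
from h import *
s=load("scene1");t=load("top0")
for a,b in [((448,55),(678,232)),((392,95),(546,264)),((318,28),(620,46)),((246,70),(494,82)),((190,262),(90,392)),((15,216),(38,208))]:
    p,e=tri(s,[np.array(a)/6+[290,162]-.5],t,[np.array(b)/8+[266,196]-.5]); print(p.round(4),round(e,4))
c=load("scene13"); crop(cv2.convertScaleAbs(c['color'],alpha=1.4),'s13b',318,350,172,215,16)
E
```

```text
[ 0.4781 -0.1092  0.1127] 0.0041
[ 0.4686 -0.0661  0.1129] 0.004
[ 0.5353 -0.0954  0.112 ] 0.0061
[ 0.5271 -0.0518  0.1102] 0.0006
[0.4287 0.0803 0.1151] 0.0009
[0.4884 0.0966 0.1163] 0.0004
```

View pics/s13b.png

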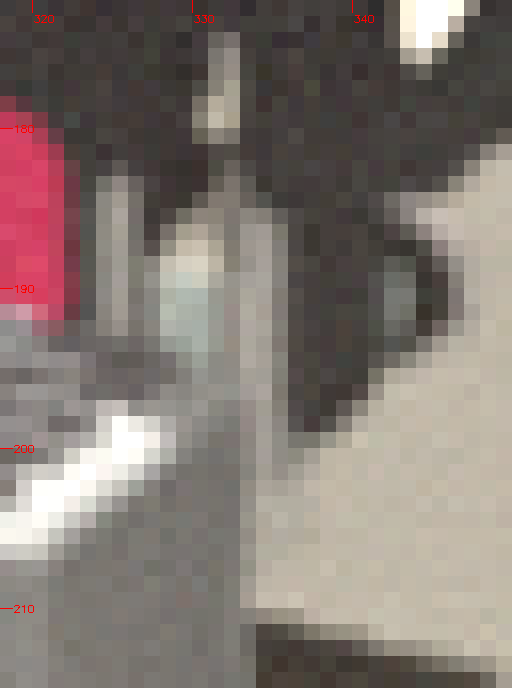

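The visible top of the cuvette (stopper at ~(330,186), glass from row 189, right edge at column 332) agrees with the projected target corners to about a pixel. The rest of it is hidden behind the lamp housing. I'll check the whole frame before handing in.

View pics/s13f.png

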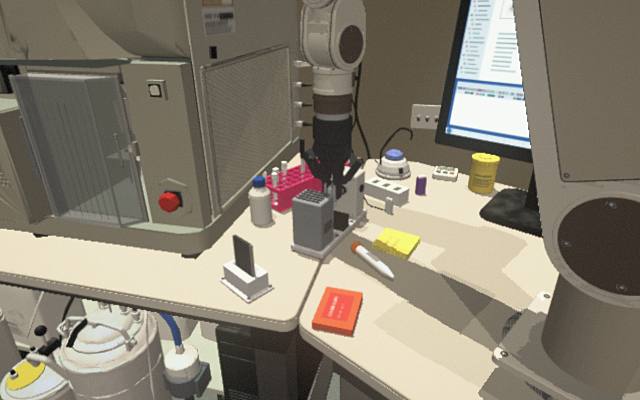

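```bash
python3 -c "
from h import *
go(.484,-.0085,.0765,14.4); print(np.abs(bot.get_obs()['joint_vel']).max())
"
```

```text
t 14.82 at [ 0.484  -0.0086  0.0776] yaw 14.36 w 0.0119 F [ 0.   0.5 -0.3]
translation [0.0001, 0.0001, 0.0011] twist [-0.01, -0.04, -0.04] j [-0.02  0.34 -0.29  0.94  0.    1.3 ]
0.001841647504883977
```

The filter stands in the stand at (243,255), the bottle is where it was at (260,200), the rack's middle well is empty and the arm is still. Handing in.

```bash
python3 -c "
from h import *
print(bot.job_done())
"
```

```text
the job is handed in; nothing more can be done
None
```

I moved the filter from the photometer into the parking-stand slot and released it there. The cuvette is now held upright in the light path, and I handed the job in at about 15 s of the 54 s; no verdict was reported.

**Filter:** I gripped it by its two upright edges. It met the slot floor at the expected height with about 6 N, and after release the pictures show it upright in the slot.

**Cuvette:** I gripped it by its frosted sides (opening 11.4 mm, with about 1 mm of reading offset) and lifted it clear of the rack.
- **Position:** the tool is within about 0.2 mm sideways of my measured middle of the light path. The cuvette centre should be about 81 mm up, against 80 mm wanted.
- **State:** the tool is tilted less than 0.1°, external force is about 0, and the arm is at rest.

**Bottle:** it looks unmoved in the pictures.

**Checks that were weak or disagreed:**
- **Housing heights:** measured across both cameras, the housing tops came out at 110–116 mm instead of the stated 119 mm. I took this as camera calibration error and used the filter and its foot, which agreed in both views, to fix the middle of the light path.
- **Final view:** only the top of the cuvette was visible behind the lamp housing. It matched the expected position to about a pixel. The clearance below it comes from tool position only.

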